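# Re-pack the high planter and close the crate

### The job

The packing crate will not close because one terracotta planter lies crosswise on top of the other two, above the red fill line. Lift that planter off, lower it gently (do not drop it) open side up into the empty bay where the cork strip lies, in line with the other two, then put the wooden lid on the crate so that it sits fully home and flush with the crate's edges. Leave the other two planters in their bays, and do not disturb the cups and the brush on the bench.

Things in the scene. Friction and masses are not known exactly. Their poses are not given: they have to be found in the camera images.
- crate: open light-wood packing crate, fixed, left or right of the robot; outer 320 (own x) x 200 (own y) x 90 mm high; origin: centre of underside. Walls 10 mm, floor 10 mm thick. Three bays side by side, centred at x = -78, 0, +78 mm, y = 0; each 52 mm wide between grey floor ribs 10 mm high, 180 mm long along y. Planters stand in them along the crate's y, with at least 38 mm free on each side.
- crate_mouth (a point): centre of the crate's open mouth, level with the top of its walls, 90 mm above the bench; axes as the crate. The red fill line runs round the inside 77 mm above the bench.
- planter_top_mid (a point): centre (half-way up) of the terracotta trough planter that lies crosswise on top, long side roughly along the crate's x, underside 70 mm above the bench. Open-topped box 40 mm wide (own x), 160 long (own y), 60 high, walls 7 mm, 0.25 to 0.42 kg. Grip it across the 40 mm. Standing on the cork strip in a bay its centre is 44 mm above the bench.
- planter_top: the same top planter; origin at the centre of its underside, axes as above
- planter_a_mid (a point): centre (half-way up) of one of the two planters already in bays, same size and axes as the top one. Which bays are taken varies.
- planter_b_mid (a point): centre (half-way up) of the other planter already in a bay
- cork_strip: loose cork strip 36 mm (x) by 130 mm (y) by 4 mm thick lying on the floor of the one empty bay; origin at the centre of its underside. The planter is set down on it.
- lid: loose wooden lid, right way up on the bench on the other side from the crate, 0.44 to 0.72 kg. Panel 320 (own x) x 200 (own y) x 10 mm; under it a plug 12 mm deep that drops inside the crate walls: upper 6 mm with 5 mm play all round, lower 6 mm with 9 mm. Origin: centre of the plug's underside, on the bench now, 78 mm above the bench when seated. Fits either way round.
- lid_grip (a point): middle of the dark wooden grip bar on the lid, half-way up, 43 mm above the lid's origin; bar 120 mm long (along lid x), 22 mm wide, 42 mm high, rising from 22 to 64 mm above the lid's origin; axes as the lid
- lid_under (a point): centre of the underside of the lid's panel, 12 mm above the lid's origin; meets the crate's mouth point when seated
- cup_mid: terracotta candle cup, 60 mm across the rim, 80 mm high, standing between the crate and the lid; origin at the centre of its foot; to be left alone
- cup_far: white cup, 64 mm across the rim, 90 mm high, standing beyond the crate and lid; origin at the centre of its foot; to be left alone
- cup_left: terracotta cup, 69 mm across the rim, 100 mm high, standing at the left of the bench; origin at the centre of its foot; to be left alone
- brush: brush 190 mm long lying at the right of the bench; to be left alone
Things that resemble listed ones, but are neither listed nor needed, are in the scene too. Leave any white look-alike of the planter_top alone.

How it is judged:
By the outcome, as a careful person would: the job done as asked, in the order asked, and still so for the second after the job is handed in, with the robot touching nothing.
It also fails if it takes over 61 s, if anything falls off the work surface, if the arm or the gripper's body presses on something with over 40 N, if the wrist force passes 120 N, or if a joint passes its speed limit or range.

### The arm

A 7-joint arm with a two-finger parallel gripper is mounted at the origin on the work surface. World frame = base frame: x ahead of the robot, y to its left, z up, the work surface at z = 0. Lengths are in m, angles in rad, forces in N, time in s.
With the tool pointing down it reaches from about 0.4 to 0.875 m from the base axis. Payload 19.3 kg.
Tool frame: the origin (TCP) lies at the very end of the fingers, on their centre line; the grasp point (between the pads) lies bot.grasp_offset behind it (bot.grasp_offset is the distance from the TCP to the grasp point, in m); z points along the fingers, y is the direction in which the jaws open and shut (so a half turn about z gives the same grasp; the last joint's range is limited). The gripper opens to 85 mm and grips with 20 to 120 N. Pads are 22 mm wide; open, the fingers measure 114 mm over their backs; the gripper's body (76 mm by 85 mm) begins 54 mm behind the grasp point. The pads swing forward as they close: fully open they stand 13 mm farther back than shut.
Start: joints at [-0.07, 0.521, -0.036, 1.599, 0.021, 1.021, -0.113], TCP at [0.625, -0, 0.231] pointing down, gripper open.
Joint ranges: [-2.91, 2.91], [-0.3, 2.13], [-1.5, 1.42], [0.17, 2.43], [-1.26, 4.41], [0.16, 1.93], [-2.52, 2.52]. Speed limits (rad/s): [1.89, 1.89, 2.39, 2.39, 3.01, 3.01, 3.01].

### API

Orientations are given as [roll, pitch, yaw] about the fixed x, y, z axes, in that order (R = Rz(yaw) Ry(pitch) Rx(roll)).
In Python, from workcell import bot gives the robot as it stands. The module is installed in compiled form; this text tells all that it offers.
- The arm moves only by the shell command python3 -m handwheel 'ROWS' [OPENING] [FORCE]. ROWS is JSON, a list of rows, each a list of 6 numbers: the shift along the tool's x, y, z as a fraction of full scale, then the turn, a rotation vector about the tool's x, y, z as a fraction of full scale. In form: [[x, y, z, rx, ry, rz], ...]. A call has 1 to 8 rows; each row shifts and turns the commanded pose from where the row before left it, along the tool's axes as they then stand; what a row does not reach is not made up. Full scale, the value 1, is 0.025 m for a shift and 360 degrees for a turn. A row lasts 1/8 s, in which the tool goes at most 62.5 mm and 10.7 degrees, less where a joint would pass 70% of its speed; a pose out of reach is approached as far as the arm can. A call with a number of a shift or a turn outside -1 to 1 is refused whole. A call with a gripper value outside its range is refused whole. OPENING is the closure, from -1 (fully open) to 1 (shut), set as the call begins (- or left out, the last holds). The fingers move at their own pace and stop on an object; FORCE is the grip in N (left out, the last holds). Time passes only in rows, so rows that do not move let the fingers close. It gives the time, the measured TCP pose, the force and the opening at its end, in the units of the state.
- bot.observe(): the state, without advancing time (a new reading comes with each control period).
- bot.grab_frame(name): name is "scene" or "side" or "wrist"; returns a dict with "pixels" (480x640x3 uint8, blue, green, red), "vertical_fov" (degrees; the focal length in pixels is half the picture's height over the tangent of half this angle, whatever the lens; pixels are square), "cx", "cy" (the principal point, pixels), "R" (3x3) and "t" (3): a world point X has camera coordinates R X + t. Camera axes: x right, y down, z forward; pixel columns grow to the right and rows downward; lengths in m; the calibration is good to about 2 mm. A picture is of the moment at which its call begins. There is no depth.
- bot.job_done(): hands the job in, once; it reports no verdict.
Trained networks look in a picture, given as the dict that the camera call returned (one of the last four; its "shot" number tells which), for a name from the list of things; names that differ only in an ending like _2 or _b are one class to them, and where a whole thing is asked for, a point or a joint stands for the part that bears it (a point fixed in the world has none). Each returns a list of dicts, best first, with "score" (0 to 1); they miss things now and then, are a little off and sometimes report something else, mostly with a low value. They report only what shows in the picture. A call takes as long as a camera call. They do not tell look-alikes from the thing itself.
- bot.trace(picture, thing): "region" (480x640 bool, what is visible of it) and "point" ([column, row] in pixels, amid what is visible of it).
The state is a dict: "clock": time; "qpos": joint angles; "qd": joint speeds; "joint_efforts": joint torques, N m; "position": TCP position; "tool_rot": TCP orientation; "force": force on the tool from outside, world axes, zero at the start; "moment": the same for the moment, N m; "grip_width": finger opening in m.
Only numpy, scipy, OpenCV 4.12 (cv2) and the standard library are available. Lean on these libraries where they do the work, as an engineer would, in place of code of your own. Each camera call takes 0.05 s, during which the arm holds its last target.

## Working session

There is one attempt and no reset: what is moved stays moved. The work goes in short steps, Python scripts to look and compute and a shell command to move; the robot and the scene stay as the last step left them, time stands still between calls to the robot, and variables do not carry over. Pictures are saved under pics/ and viewed, and the job is handed in when it is done.

```bash
mkdir -p pics; ls
python3 - <<'E'
from workcell import bot
import cv2
print(bot.observe(), bot.grasp_offset)
for n in ("scene","side","wrist"):
    f=bot.grab_frame(n); cv2.imwrite(f"pics/{n}0.png",f["pixels"]); print(n,f["vertical_fov"],f["cx"],f["cy"],f["R"],f["t"],[k for k in f])
E
```

```text
pics
{'clock': 0.0, 'qpos': array([-0.07020697,  0.52205377, -0.0363464 ,  1.59999175,  0.02116554,
        1.02109856, -0.11280904]), 'qd': array([ 4.96741777e-04, -1.25511207e-03, -1.53329456e-04, -4.60224486e-04,
       -5.78360020e-05,  3.40837238e-04,  3.28629845e-04]), 'joint_efforts': array([-4.24098413e-03, -9.27110124e+01,  1.97758444e+00, -3.69928443e+01,
        1.76317629e-02,  8.19846697e-03, -6.58496788e-05]), 'position': array([ 6.24663512e-01, -1.17260949e-05,  2.30706556e-01]), 'tool_rot': array([-3.14042521e+00,  4.43651464e-05,  1.57078247e+00]), 'force': array([-0.3464057 ,  0.12142478, -0.82903308]), 'moment': array([ 0.00388005, -0.02855747, -0.02940359]), 'grip_width': 0.08560953609153833} 0.0187
scene 49.0529205120574 322.80995724557323 244.55010552580333 [[-0.6838381   0.72939964 -0.01848295]
 [ 0.5537846   0.50236598 -0.66404144]
 [-0.47506638 -0.4643324  -0.74746729]] [ 0.32733753 -0.24554314  1.93724708] ['pixels', 'vertical_fov', 'cx', 'cy', 'R', 't', 'shot']
side 55.393548354968495 321.36670169294075 244.23388219492386 [[ 0.77599124 -0.63070251 -0.00720686]
 [-0.43646315 -0.52868818 -0.72800324]
 [ 0.45534329  0.56806967 -0.68553581]] [-0.38772055  0.2816791   1.22133123] ['pixels', 'vertical_fov', 'cx', 'cy', 'R', 't', 'shot']
wrist 63.976624622998436 316.7799641348937 240.87701517926516 [[ 9.99999685e-01 -1.55280604e-04 -7.78402495e-04]
 [ 9.46400938e-05 -9.50355784e-01  3.11165349e-01]
 [-7.88077257e-04 -3.11165324e-01 -9.50355470e-01]] [-0.62593406 -0.04111117  0.37996694] ['pixels', 'vertical_fov', 'cx', 'cy', 'R', 't', 'shot']
```

View pics/scene0.png

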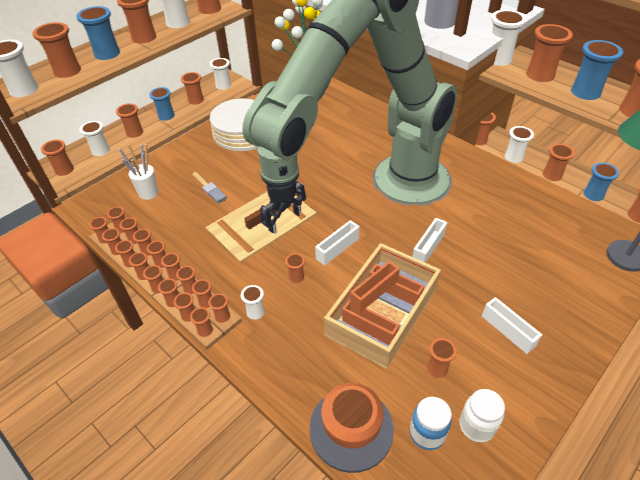

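View pics/side0.png

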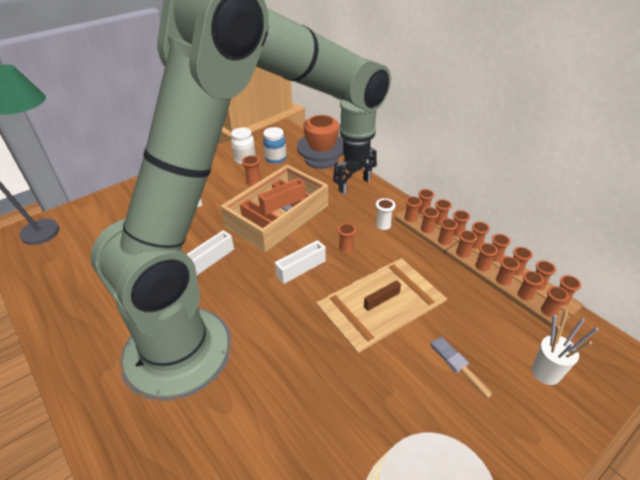

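View pics/wrist0.png

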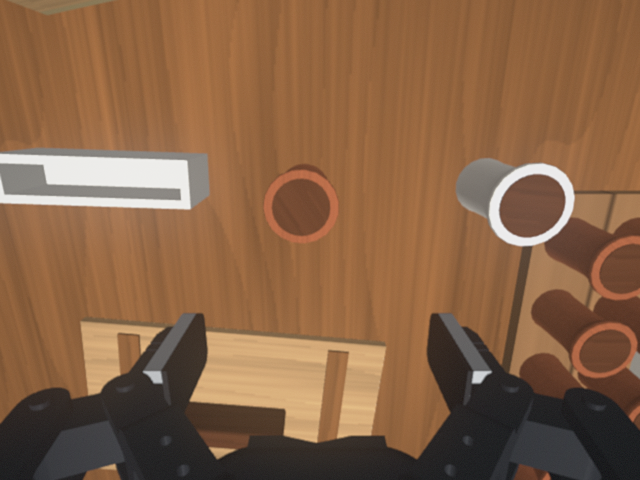

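The scene view shows the crate at about (385,300), left of the robot. The terracotta planter lies crosswise on top at (375,285), and cork is visible at about (388,312). The lid is at (262,222), and there are white look-alike planters at (338,242), (430,240) and (512,325). Next I'll trace the parts and enlarge the crate.

```bash
cat > h.py <<'E'
from workcell import bot
import numpy as np, cv2
def K(f):
    fl=240/np.tan(np.radians(f["vertical_fov"]/2)); return np.array([[fl,0,f["cx"]],[0,fl,f["cy"]],[0,0,1]])
def unproj(f,p,z):
    d=f["R"].T@np.linalg.inv(K(f))@np.array([p[0],p[1],1.]); C=-f["R"].T@f["t"]
    return C+d*(z-C[2])/d[2]
def proj(f,X):
    c=(K(f)@(f["R"]@np.atleast_2d(X).T+f["t"][:,None])).T; return c[:,:2]/c[:,2:]
E
python3 - <<'E'
from h import *
fs={n:bot.grab_frame(n) for n in("scene","side")}
Z={"crate":.09,"planter_top":.13,"planter_a_mid":.07,"cork_strip":.014,"lid":.022,"lid_grip":.064,"cup_mid":.08,"cup_far":.09,"cup_left":.1,"brush":.01}
for n,f in fs.items():
    for t,z in Z.items():
        for r in bot.trace(f,t)[:4]:
            print(n,t,round(r["score"],2),np.round(r["point"]),r["region"].sum(),np.round(unproj(f,r["point"],z),3))
a=cv2.resize(fs["scene"]["pixels"][225:375,305:455],None,fx=4,fy=4,interpolation=cv2.INTER_CUBIC)
cv2.imwrite("pics/c1.png",a)
a=cv2.resize(fs["side"]["pixels"][155:255,210:340],None,fx=5,fy=5,interpolation=cv2.INTER_CUBIC)
cv2.imwrite("pics/c2.png",a)
E
```

```text
scene crate 0.79 [390. 301.] 4686 [0.544 0.321 0.09 ]
scene planter_top 0.82 [372. 287.] 1210 [0.564 0.269 0.13 ]
scene planter_top 0.71 [336. 241.] 1058 [0.506 0.084 0.13 ]
scene planter_top 0.67 [295. 267.] 444 [0.658 0.062 0.13 ]
scene planter_top 0.62 [511. 327.] 1510 [0.425 0.616 0.13 ]
scene planter_a_mid 0.93 [368. 326.] 1236 [0.637 0.318 0.07 ]
scene planter_a_mid 0.4 [252. 300.] 580 [0.794 0.02  0.07 ]
scene planter_a_mid 0.29 [252. 227.] 3208 [ 0.601 -0.195  0.07 ]
scene cork_strip 0.8 [388. 310.] 347 [0.529 0.306 0.014]
scene lid 0.57 [249. 228.] 3010 [ 0.587 -0.237  0.022]
scene lid 0.49 [374. 285.] 1204 [0.489 0.221 0.022]
scene lid_grip 0.85 [252. 228.] 3268 [ 0.603 -0.196  0.064]
scene cup_mid 0.74 [299. 266.] 457 [0.62  0.037 0.08 ]
scene cup_mid 0.36 [248. 228.] 3273 [ 0.621 -0.191  0.08 ]
scene cup_left 0.95 [437. 356.] 839 [0.606 0.518 0.1  ]
scene brush 0.56 [211. 186.] 319 [ 0.533 -0.506  0.01 ]
side crate 0.66 [281. 210.] 3565 [0.501 0.211 0.09 ]
side planter_top 0.93 [282. 197.] 1015 [0.515 0.221 0.13 ]
side planter_top 0.71 [212. 252.] 1009 [0.211 0.137 0.13 ]
side cork_strip 0.61 [277. 211.] 27 [0.536 0.294 0.014]
side lid 0.89 [378. 305.] 6236 [ 0.509 -0.242  0.022]
side lid_grip 0.59 [378. 305.] 6222 [ 0.484 -0.266  0.064]
side lid_grip 0.32 [257. 216.] 520 [0.435 0.26  0.064]
side cup_mid 0.75 [345. 237.] 414 [ 0.581 -0.015  0.08 ]
side cup_far 0.57 [386. 211.] 472 [ 0.761 -0.014  0.09 ]
side cup_far 0.21 [458. 360.] 905 [ 0.494 -0.522  0.09 ]
side cup_left 0.71 [252. 171.] 407 [0.542 0.446 0.1  ]
side brush 0.84 [458. 361.] 977 [ 0.546 -0.501  0.01 ]
side brush 0.61 [251. 169.] 423 [0.609 0.58  0.01 ]
side brush 0.35 [282. 210.] 3630 [0.555 0.29  0.01 ]
```

View pics/c1.png

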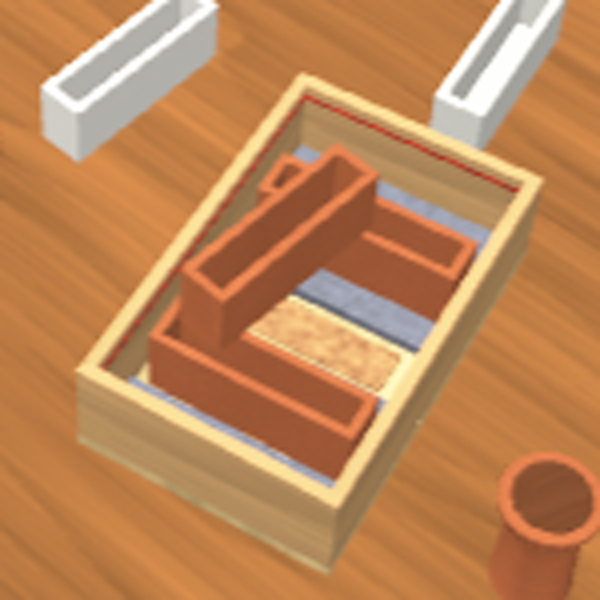

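View pics/c2.png

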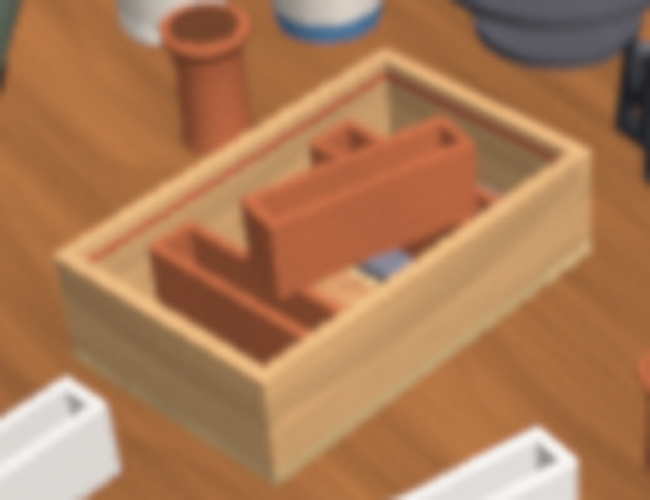

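Only the tall terracotta trough at scene (372,287), lying crosswise, fits planter_top. The white ones on the bench are the look-alikes. The middle bay is empty, with the cork showing. Next I'll get poses from the corners.

Run:
```python
from h import *
s=bot.grab_frame("scene");d=bot.grab_frame("side");w=bot.grab_frame("wrist")
def rep(n,f,pts,sc,off,z):
    P=np.array([unproj(f,np.array(p)/sc+off,z)[:2] for p in pts]); print(n,np.round(P,3).tolist(),"c",np.round(P.mean(0),4)); return P
P=rep("crate scene",s,[(305,75),(543,180),(335,495),(78,370)],4,np.array([305,225]),.09)
for q in(P[1]-P[0],P[2]-P[1],P[3]-P[2],P[0]-P[3]): print(np.linalg.norm(q),np.degrees(np.arctan2(q[1],q[0])))
P=rep("crate side",d,[(390,50),(590,150),(268,375),(58,255)],5,np.array([210,155]),.09)
for q in(P[1]-P[0],P[2]-P[1],P[3]-P[2],P[0]-P[3]): print(np.linalg.norm(q),np.degrees(np.arctan2(q[1],q[0])))
P=rep("pl scene",s,[(338,148),(378,175),(225,297),(185,268)],4,np.array([305,225]),.13)
for q in(P[1]-P[0],P[2]-P[1],P[3]-P[2],P[0]-P[3]): print(np.linalg.norm(q),np.degrees(np.arctan2(q[1],q[0])))
P=rep("lid side",d,[(403,262),(446,298),(360,347),(319,303)],1,np.array([0,0]),.022)
for q in(P[1]-P[0],P[2]-P[1],P[3]-P[2],P[0]-P[3]): print(np.linalg.norm(q),np.degrees(np.arctan2(q[1],q[0])))
print("wrist cam",-w["R"].T@w["t"])
```

```text
crate scene [[0.395, 0.168], [0.358, 0.36], [0.665, 0.412], [0.707, 0.223]] c [0.5314 0.2907]
0.1959687886461303 100.69985587897317
0.311429735872028 9.452201061947163
0.19324156831465908 -77.48149957732241
0.31751326906089133 -170.01411954942657
crate side [[0.674, 0.41], [0.708, 0.218], [0.4, 0.163], [0.359, 0.353]] c [0.5351 0.2861]
0.19461292342232298 -79.91052208080951
0.31288097259140435 -169.92755686106412
0.19431098854419307 102.03753045306276
0.3194864075991746 10.14708313047795
pl scene [[0.463, 0.25], [0.463, 0.286], [0.617, 0.275], [0.616, 0.239]] c [0.5398 0.2624]
0.03628588180898522 89.17207517795994
0.15371117108885257 -4.222357437431441
0.035850454935309604 -90.14742622614844
0.15411097044595862 175.94955415004833
lid side [[0.689, -0.171], [0.678, -0.35], [0.374, -0.315], [0.384, -0.132]] c [ 0.5311 -0.2419]
0.17961317030352444 -93.4358422536496
0.3058458383904764 173.51315827667227
0.1836233584778296 86.9024076716669
0.30716691742749314 -7.222462936650005
wrist cam [0.62638295 0.07906558 0.37391128]
```

Estimates: crate at (0.533, 0.289) with yaw about 10.5°, planter at (0.540, 0.263) with its long axis at about -4°, lid at (0.531, -0.242) with yaw about -6.5°. I'll go above the crate for a wrist view.

```bash
python3 -m handwheel '[[0.5,-0.2,-0.8,0,0,0],[1,-0.45,-0.8,0,0,0],[1,-0.45,-0.8,0,0,0],[1,-0.45,-0.8,0,0,0],[1,-0.45,-0.8,0,0,0],[1,-0.45,-0.8,0,0,0],[1,-0.45,-0.8,0,0,0],[1,-0.45,-0.2,0,0,0]]' -1 40
python3 -m handwheel '[[1,-0.2,0,0,0,0],[1,0,0,0,0,0],[0.5,0,0,0,0,0],[0,0,0,0,0,0]]'
python3 - <<'E'
from h import *
w=bot.grab_frame("wrist");cv2.imwrite("pics/w1.png",w["pixels"])
np.savez("w1.npz",**{k:w[k] for k in w})
o=bot.observe();print(o["clock"],o["position"],o["tool_rot"])
for t in("crate","planter_top","planter_a_mid","cork_strip"):
    for r in bot.trace(w,t)[:3]:
        m=r["region"].astype(np.uint8); print(t,round(r["score"],2),r["point"],m.sum(),cv2.minAreaRect(cv2.findNonZero(m)))
E
```

```text
clock: 2.4
position: [0.5406, 0.1892, 0.3791]
tool_rot: [3.139, -0.001, 1.571]
force: [-0.2, -0.0, -0.0]
grip_width: 0.0853
clock: 2.9
position: [0.5359, 0.2506, 0.3768]
tool_rot: [3.141, -0.0, 1.572]
force: [-0.2, -0.9, 0.6]
grip_width: 0.0856
2.95 [0.53618155 0.24966023 0.37666719] [3.14132154e+00 1.92751997e-04 1.57079669e+00]
crate 0.67 [323.4, 134.5] 37847 ((315.264892578125, 147.43865966796875), (192.37705993652344, 313.9762268066406), 79.15969848632812)
planter_top 0.9 [80.7, 184.9] 5134 ((79.89720916748047, 187.55215454101562), (35.94580841064453, 153.1259765625), 79.04593658447266)
planter_top 0.83 [320.0, 182.1] 7099 ((319.3304443359375, 184.2865447998047), (158.67019653320312, 45.927734375), 3.3949239253997803)
planter_top 0.62 [253.4, 334.3] 4602 ((252.5934295654297, 334.1637268066406), (104.95606994628906, 47.042388916015625), 2.2906100749969482)
planter_a_mid 0.61 [378.5, 117.8] 4386 ((376.6597900390625, 135.07444763183594), (144.99978637695312, 42.227115631103516), 83.36748504638672)
cork_strip 0.87 [310.3, 126.7] 1881 ((310.0245361328125, 129.96414184570312), (69.96821594238281, 29.05615997314453), 79.3803482055664)
cork_strip 0.26 [301.1, 427.5] 4688 ((316.0, 433.0), (46.0, 196.0), 90.0)
```

View pics/w1.png

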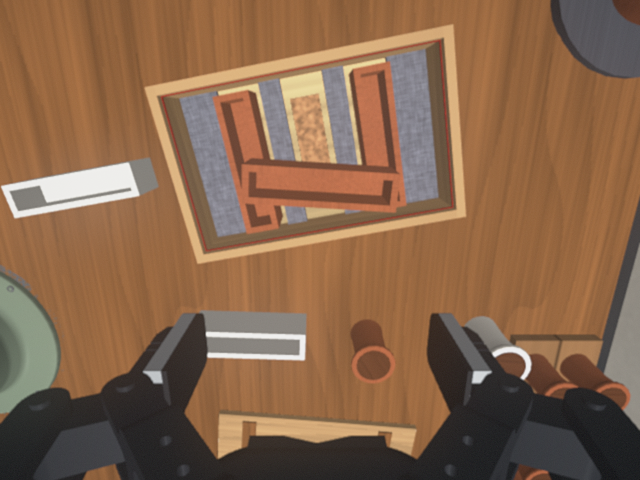

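The wrist view shows the crate, with corners near (146,88), (453,26), (466,216) and (198,263). The crosswise planter is at (320,184) and the cork in the middle bay at (310,130). I'll enlarge it to read the corners.

Run:
```python
import cv2
p=cv2.imread("pics/w1.png")
cv2.imwrite("pics/w1a.png",cv2.resize(p[15:275,135:475],None,fx=2.3,fy=2.3,interpolation=cv2.INTER_CUBIC))
cv2.imwrite("pics/w1b.png",cv2.resize(p[140:230,225:415],None,fx=4,fy=4,interpolation=cv2.INTER_CUBIC))
```

```text
(no output)
```

View pics/w1a.png

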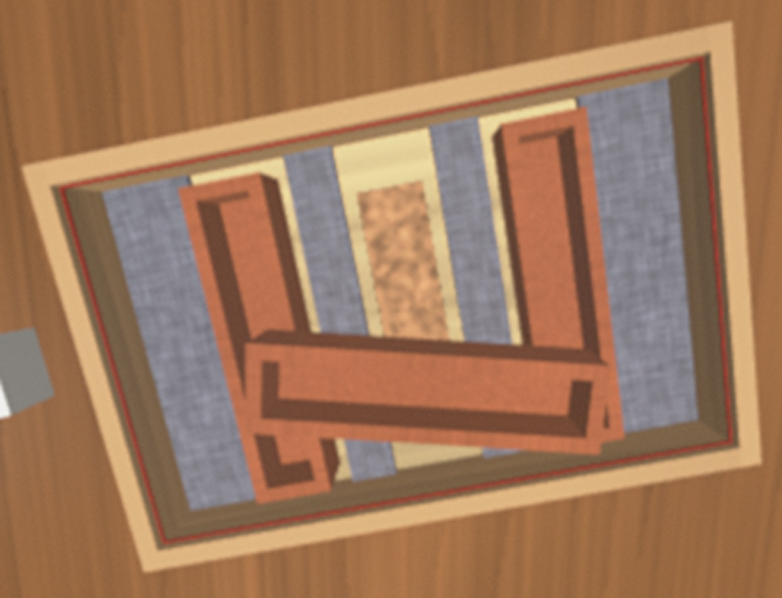

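View pics/w1b.png

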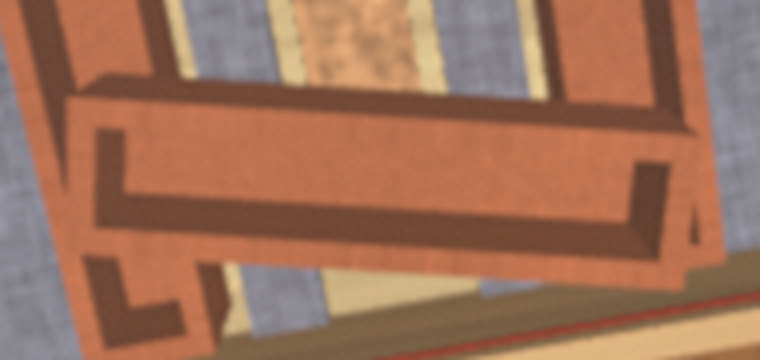

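Run:
```python
from h import *
w=dict(np.load("w1.npz"))
def fit(n,pts,sc,off,z,L,W):
    P=np.array([unproj(w,np.array(p)/sc+off,z)[:2] for p in pts])
    print(n,np.round(P,4).tolist())
    for i in range(4):
        q=P[(i+1)%4]-P[i]; print("  len %.4f ang %.2f"%(np.linalg.norm(q),np.degrees(np.arctan2(q[1],q[0]))))
    # rigid fit of rectangle, image order: left-top, right-top, right-bot, left-bot (world +y up, +x right)
    M=np.array([[-L,W],[L,W],[L,-W],[-L,-W]])/2
    c=P.mean(0);H=M.T@(P-c);U,S,V=np.linalg.svd(H);R=(U@V).T
    print("  c",np.round(c,4),"yaw",np.degrees(np.arctan2(R[1,0],R[0,0])),"res",np.round(1000*(P-c-M@R.T),1).tolist()); return c,R
oa=np.array([135,15]);ob=np.array([225,140])
c,R=fit("crate",[(23,165),(732,22),(762,464),(146,572)],2.3,oa,.09,.32,.2)
p,Rp=fit("top",[(66,94),(698,133),(685,290),(72,253)],4,ob,.13,.16,.04)
print("planter in crate",R.T@(p-c))
for n,pts,z in(("cork",[(357,191),(424,180)],.014),("a",[(181,187),(262,174)],.07),("a bottom",[(330,489),(258,501)],.07),("b",[(496,127),(588,108)],.07)):
    for q in pts: print(n,np.round(R.T@(unproj(w,np.array(q)/2.3+oa,z)[:2]-c),4))
```

```text
crate [[0.3588, 0.3576], [0.6728, 0.4153], [0.7098, 0.2186], [0.3957, 0.1603]]
  len 0.3193 ang 10.42
  len 0.2002 ang -79.36
  len 0.3194 ang -169.48
  len 0.2007 ang 100.59
  c [0.5343 0.288 ] yaw 10.51322377771406 res [[0.1, 0.5], [-0.5, -0.1], [-0.1, -0.2], [0.5, -0.1]]
top [[0.4621, 0.2837], [0.6208, 0.2741], [0.6202, 0.2335], [0.4612, 0.2431]]
  len 0.1590 ang -3.44
  len 0.0407 ang -90.87
  len 0.1593 ang 176.52
  len 0.0405 ang 88.76
  c [0.5411 0.2586] yaw -3.3173042783676454 res [[-0.3, 0.5], [-1.3, 0.2], [0.4, -0.5], [1.2, -0.1]]
planter in crate [ 0.00132465 -0.03012245]
cork [-0.0179  0.0662]
cork [0.0184 0.0651]
a [-0.0968  0.0803]
a [-0.0575  0.0789]
a bottom [-0.0588 -0.079 ]
a bottom [-0.0978 -0.0785]
b [0.0548 0.079 ]
b [0.098  0.0793]
```

```bash
python3 -m handwheel '[[0.36,0.2,0.9,0,0,-0.02],[0,0,0.9,0,0,-0.028],[0,0,0.9,0,0,-0.028],[0,0,0.9,0,0,-0.028],[0,0,0.9,0,0,-0.028],[0,0,0.9,0,0,-0.028],[0,0,0.9,0,0,-0.028],[0,0,0.9,0,0,-0.028]]' -1 40
python3 -m handwheel '[[0,0,0,0,0,-0.025],[0,0,0,0,0,0]]'
python3 - <<'E'
from h import *
w=bot.grab_frame("wrist");cv2.imwrite("pics/w2.png",w["pixels"])
np.savez("w2.npz",**{k:w[k] for k in w})
o=bot.observe();print(o["clock"],o["position"],np.degrees(o["tool_rot"]))
E
```

```text
clock: 4.15
position: [0.5415, 0.2583, 0.1957]
tool_rot: [-3.142, 0.0, 2.933]
force: [-0.1, 0.0, -0.2]
grip_width: 0.0852
clock: 4.4
position: [0.5415, 0.2583, 0.1962]
tool_rot: [-3.142, -0.0, 3.083]
force: [0.1, -1.0, -0.1]
grip_width: 0.0852
4.45 [0.5415627  0.25846806 0.19644495] [1.79992278e+02 5.97072065e-03 1.76506337e+02]
```

View pics/w2.png

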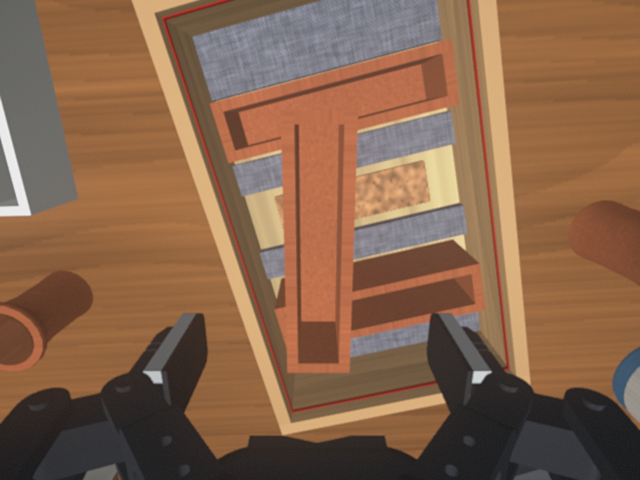

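The planter at about (320,250) is centred between the fingers, aligned with the jaws. I'll descend and grip.

```bash
python3 -m handwheel '[[0,0,1,0,0,0],[0,0,1,0,0,0],[0,0,1,0,0,0],[0,0,0.8,0,0,0],[0,0,0.36,0,0,0],[0,0,0,0,0,0]]' -1 40
python3 -m handwheel '[[0,0,0,0,0,0],[0,0,0,0,0,0],[0,0,0,0,0,0],[0,0,0,0,0,0],[0,0,0,0,0,0],[0,0,0,0,0,0]]' 1 45
```

```text
clock: 5.2
position: [0.5412, 0.259, 0.0922]
tool_rot: [-3.141, -0.0, 3.084]
force: [1.7, 0.1, 0.4]
grip_width: 0.0852
clock: 5.95
position: [0.5415, 0.2591, 0.0929]
tool_rot: [3.141, 0.001, 3.085]
force: [-1.6, -0.3, 5.4]
grip_width: 0.0394
```

```bash
python3 -m handwheel '[[0,0,-0.5,0,0,0],[0,0,-0.8,0,0,0],[0,0,-0.6,0,0,0],[0,0,0,0,0,0]]' 1 45
python3 -m handwheel '[[0,0,0,0,0,0.026],[0,0,0,0,0,0.0265],[0,0,0,0,0,0.0265],[0,0,0,0,0,0.0265],[0,0,0,0,0,0.0265],[0,0,0,0,0,0.0265],[0,0,0,0,0,0.0265],[0,0,0,0,0,0.0265]]' 1 45
python3 -m handwheel '[[0,0,0,0,0,0],[0,0,0,0,0,0]]' 1 45
python3 - <<'E'
from h import *
w=bot.grab_frame("wrist");cv2.imwrite("pics/w3.png",w["pixels"])
np.savez("w3.npz",**{k:w[k] for k in w})
o=bot.observe();print(o["clock"],o["position"],np.degrees(o["tool_rot"]),o["force"],o["moment"],o["grip_width"])
from scipy.spatial.transform import Rotation as Ro
T=Ro.from_euler("xyz",o["tool_rot"]).as_matrix()
print((T.T@(np.array([.5343,.288,o["position"][2]])-o["position"]))/.025)
E
```

```text
clock: 6.45
position: [0.5419, 0.2593, 0.1415]
tool_rot: [3.14, 0.002, 3.085]
force: [0.3, -0.1, -3.6]
grip_width: 0.0395
clock: 7.45
position: [0.541, 0.2588, 0.1393]
tool_rot: [-3.141, 0.0, 1.751]
force: [0.4, 0.6, -3.1]
grip_width: 0.0395
clock: 7.7
position: [0.5411, 0.259, 0.1396]
tool_rot: [-3.141, 0.0, 1.76]
force: [0.8, -0.1, -3.4]
grip_width: 0.0394
7.75 [0.54115973 0.25894135 0.13963065] [-1.79982542e+02  9.93210014e-04  1.00802896e+02] [ 0.36510798  0.10263422 -2.54943679] [-0.03361079 -0.00329491 -0.01429719] 0.03934559381360848
[ 1.19317565e+00 -5.16667652e-02 -4.94035015e-06]
```

View pics/w3.png

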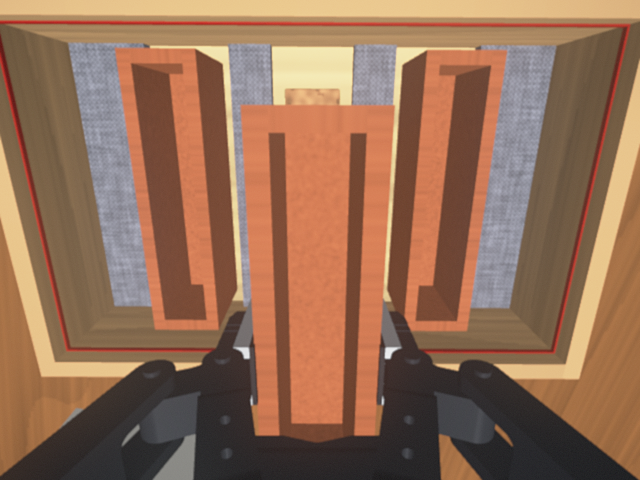

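The planter is held level and square to the crate, with the bay clear on both sides. I'll shift over the bay and lower, slowly at the end.

```bash
python3 -m handwheel '[[0.6,0,0,0,0,0.0008],[0.6,-0.05,0,0,0,0],[0,0,0.7,0,0,0],[0,0,1,0,0,0],[0,0,1,0,0,0],[0,0,0.6,0,0,0],[0,0,0.4,0,0,0],[0,0,0,0,0,0]]' 1 45
python3 -m handwheel '[[0,0,0.12,0,0,0],[0,0,0,0,0,0]]' 1 45
```

```text
clock: 8.75
position: [0.5344, 0.2881, 0.0468]
tool_rot: [-3.141, 0.0, 1.751]
force: [0.4, 0.4, -2.7]
grip_width: 0.0397
clock: 9.0
position: [0.5347, 0.2883, 0.0447]
tool_rot: [3.141, -0.0, 1.751]
force: [0.6, -0.3, -2.7]
grip_width: 0.0396
```

```bash
python3 -m handwheel '[[0,0,0.1,0,0,0],[0,0,0.1,0,0,0],[0,0,0,0,0,0]]' 1 45
python3 -m handwheel '[[0,0,0.04,0,0,0],[0,0,0.04,0,0,0],[0,0,0,0,0,0]]' 1 45
```

```text
clock: 9.38
position: [0.5344, 0.2882, 0.0391]
tool_rot: [-3.141, 0.0, 1.751]
force: [-0.1, -0.3, -2.3]
grip_width: 0.0395
clock: 9.75
position: [0.5345, 0.2882, 0.0372]
tool_rot: [-3.141, 0.0, 1.751]
force: [0.2, -0.1, -3.2]
grip_width: 0.0393
```

```bash
python3 -m handwheel '[[0,0,0.04,0,0,0],[0,0,0,0,0,0]]' 1 45
python3 -m handwheel '[[0,0,0.04,0,0,0],[0,0,0,0,0,0]]' 1 45
```

```text
clock: 10.0
position: [0.5346, 0.2883, 0.0369]
tool_rot: [3.141, -0.0, 1.751]
force: [-2.6, -2.0, 8.5]
grip_width: 0.0394
clock: 10.25
position: [0.5347, 0.2883, 0.0369]
tool_rot: [3.141, -0.0, 1.751]
force: [-8.0, -5.5, 27.4]
grip_width: 0.0391
```

```bash
python3 -m handwheel '[[0,0,-0.05,0,0,0],[0,0,0,0,0,0]]' 1 20
python3 -m handwheel '[[0,0,0,0,0,0],[0,0,0,0,0,0],[0,0,0,0,0,0],[0,0,0,0,0,0]]' -0.35 20
```

```text
clock: 10.5
position: [0.5347, 0.2884, 0.0369]
tool_rot: [3.141, -0.0, 1.751]
force: [-2.4, -1.2, 7.3]
grip_width: 0.0393
clock: 11.0
position: [0.5346, 0.2883, 0.0365]
tool_rot: [-3.142, -0.0, 1.751]
force: [0.4, 0.1, 0.6]
grip_width: 0.0573
```

```bash
python3 -m handwheel '[[0,0,-0.4,0,0,0],[0,0,-0.8,0,0,0],[0,0,-1,0,0,0],[0,0,-1,0,0,0],[0,0,-1,0,0,0],[-0.5,0,-1,0,0,0],[-0.5,0,-1,0,0,0],[0,0,0,0,0,0]]' -0.35 20
python3 - <<'E'
from h import *
w=bot.grab_frame("wrist");cv2.imwrite("pics/w4.png",w["pixels"])
np.savez("w4.npz",**{k:w[k] for k in w})
o=bot.observe();print(o["clock"],o["position"],np.degrees(o["tool_rot"]))
E
```

```text
clock: 12.0
position: [0.5403, 0.2631, 0.1948]
tool_rot: [3.137, -0.001, 1.75]
force: [0.1, 0.8, -0.3]
grip_width: 0.0574
12.05 [0.53952984 0.26359601 0.19334915] [ 1.79866003e+02 -4.79486472e-02  1.00289620e+02]
```

View pics/w4.png

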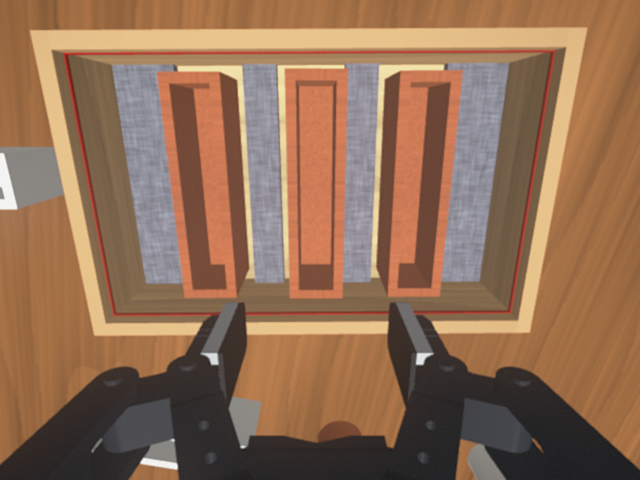

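All three planters stand parallel in their bays, with the moved one at (316,180) resting below the red line. On to the lid.

```bash
python3 -m handwheel '[[-0.5,-0.1,-0.8,0,0,0],[-1,-0.2,-0.8,0,0,0],[-1,-0.2,-0.5,0,0,0],[-1,-0.2,0,0,0,0],[-1,-0.2,0,0,0,0],[-1,-0.2,0,0,0,0],[-1,-0.2,0,0,0,0],[-1,-0.2,0,0,0,0]]' -0.35 20
python3 -m handwheel '[[-1,-0.2,0,0,0,0],[-1,-0.2,0,0,0,0],[-1,-0.2,0,0,0,0],[-1,-0.2,0,0,0,0],[-1,-0.2,0,0,0,0],[-1,-0.2,0,0,0,0],[-1,-0.2,0,0,0,0],[-1,-0.2,0,0,0,0]]'
python3 -m handwheel '[[-1,-0.2,0,0,0,0],[-1,-0.2,0,0,0,0],[-1,-0.2,0,0,0,0],[-1,-0.2,0,0,0,0],[-0.5,-0.1,0,0,0,0],[0,0,0,0,0,0]]'
python3 - <<'E'
from h import *
w=bot.grab_frame("wrist");cv2.imwrite("pics/w5.png",w["pixels"])
np.savez("w5.npz",**{k:w[k] for k in w})
o=bot.observe();print(o["clock"],o["position"],np.degrees(o["tool_rot"]))
E
```

```text
clock: 13.05
position: [0.5354, 0.0712, 0.2449]
tool_rot: [-3.142, 0.0, 1.751]
force: [-0.4, -0.0, 0.1]
grip_width: 0.0575
clock: 14.05
position: [0.5318, -0.1326, 0.2449]
tool_rot: [-3.142, -0.0, 1.751]
force: [0.1, -0.3, 0.1]
grip_width: 0.0575
clock: 14.8
position: [0.53, -0.2466, 0.2443]
tool_rot: [-3.142, -0.0, 1.75]
force: [0.8, 0.3, -0.3]
grip_width: 0.0576
14.85 [ 0.53023852 -0.24566361  0.24421319] [-1.79999189e+02 -2.48599737e-02  1.00333481e+02]
```

View pics/w5.png

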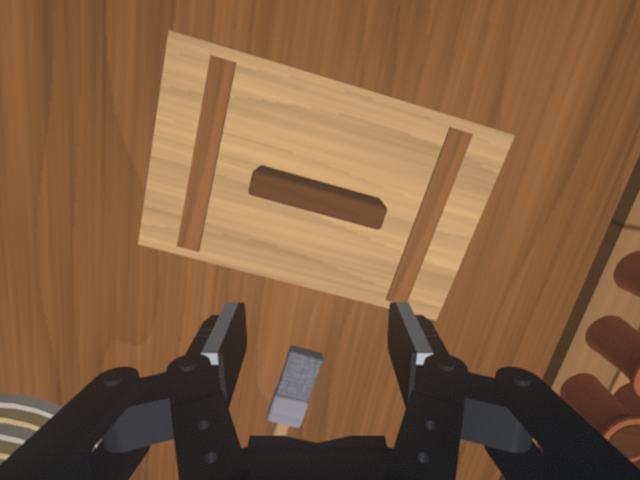

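The lid is fully visible, with corners near (168,30), (514,136), (438,320) and (138,244) and the bar at about (317,197). I'll enlarge it to measure.

Run:
```python
import cv2
p=cv2.imread("pics/w5.png")
cv2.imwrite("pics/w5a.png",cv2.resize(p[20:330,130:530],None,fx=1.9,fy=1.9,interpolation=cv2.INTER_CUBIC))
p=cv2.imread("pics/w4.png")
cv2.imwrite("pics/w4a.png",cv2.resize(p[15:345,20:600],None,fx=1.37,fy=1.37,interpolation=cv2.INTER_CUBIC))
```

```text
(no output)
```

View pics/w5a.png

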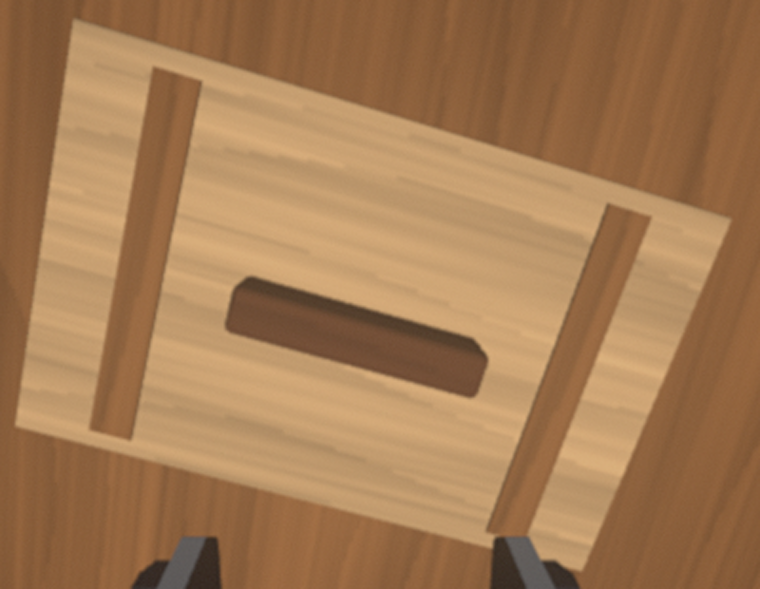

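View pics/w4a.png

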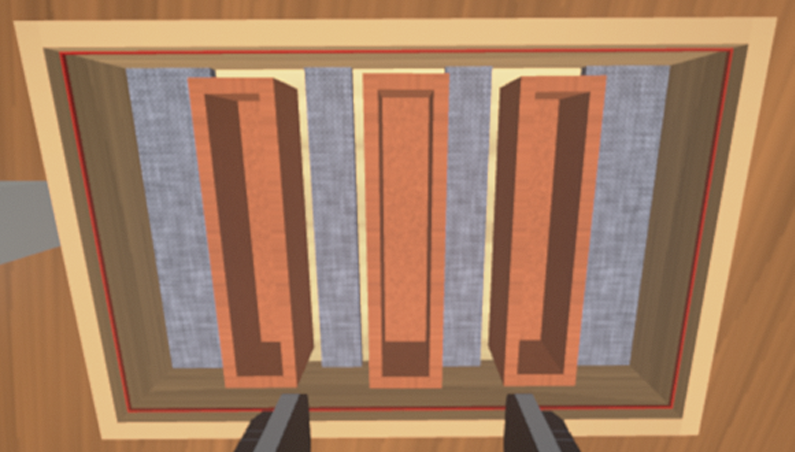

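```bash
cat >> h.py <<'E'
def fit(w,n,pts,sc,off,z,L,W):
    P=np.array([unproj(w,np.array(p)/sc+np.array(off),z)[:2] for p in pts])
    M=np.array([[-L,W],[L,W],[L,-W],[-L,-W]])/2
    c=P.mean(0);H=M.T@(P-c);U,S,V=np.linalg.svd(H);R=(U@V).T
    print(n,"c",np.round(c,4),"yaw %.2f"%np.degrees(np.arctan2(R[1,0],R[0,0])),"res mm",np.round(1000*(P-c-M@R.T),1).tolist()); return c,R
E
python3 - <<'E'
from h import *
w4=dict(np.load("w4.npz"));w5=dict(np.load("w5.npz"))
c,R=fit(w4,"crate",[(14,21),(777,17),(697,434),(104,439)],1.37,(20,15),.09,.32,.2)
m,Rm=fit(w4,"moved",[(363,73),(448,73),(442,388),(369,388)],1.37,(20,15),.074,.04,.16)
a,_=fit(w4,"a",[(189,79),(273,78),(297,387),(225,387)],1.37,(20,15),.07,.04,.16)
b,_=fit(w4,"b",[(521,77),(606,77),(576,385),(504,385)],1.37,(20,15),.07,.04,.16)
for q in(a,m,b): print(np.round(R.T@(q-c),4))
l,Rl=fit(w5,"lid",[(73,20),(731,218),(583,572),(16,427)],1.9,(130,20),.022,.32,.2)
o=bot.observe()
from scipy.spatial.transform import Rotation as Ro
T=Ro.from_euler("xyz",o["tool_rot"]).as_matrix()
print((T.T@(np.r_[l,o["position"][2]]-o["position"]))/.025)
# bar top corners, z=.064
for q in[(227,330),(475,397)]: print("bar",np.round(Rl.T@(unproj(w5,np.array(q)/1.9+np.array([130,20]),.064)[:2]-l),4))
E
```

```text
crate c [0.5336 0.2885] yaw 10.60 res mm [[0.1, 0.0], [-0.1, -0.3], [-0.9, 0.1], [0.8, 0.2]]
moved c [0.5367 0.2899] yaw 10.20 res mm [[0.5, 0.0], [-0.5, -0.1], [0.2, 0.0], [-0.2, 0.0]]
a c [0.457  0.2739] yaw 10.37 res mm [[0.5, -0.5], [-0.3, -0.3], [0.1, 0.3], [-0.3, 0.5]]
b c [0.6104 0.3024] yaw 10.74 res mm [[0.1, -0.3], [-0.0, -0.7], [0.2, 0.3], [-0.3, 0.7]]
[-0.078  -0.0002]
[0.0033 0.0008]
[ 0.078  -0.0004]
lid c [ 0.5312 -0.238 ] yaw -5.27 res mm [[0.3, -0.4], [-0.9, -0.1], [0.0, -0.1], [0.6, 0.7]]
[2.95470851e-01 9.26096711e-02 1.26890647e-04]
bar [-0.0584 -0.0088]
bar [ 0.0584 -0.0088]
```

```bash
python3 -m handwheel '[[0.295,0.093,0.4,0,0,-0.0258],[0,0,0.8,0,0,-0.0258],[0,0,0.8,0,0,-0.0258],[0,0,0.8,0,0,-0.0258],[0,0,0.8,0,0,-0.0258],[0,0,0.8,0,0,-0.0258],[0,0,0.8,0,0,-0.0258],[0,0,0.4,0,0,-0.0258]]' -0.35 20
python3 -m handwheel '[[0,0,0,0,0,0],[0,0,0,0,0,0]]'
python3 - <<'E'
from h import *
w=bot.grab_frame("wrist");cv2.imwrite("pics/w6.png",w["pixels"])
o=bot.observe();print(o["clock"],o["position"],np.degrees(o["tool_rot"]),o["force"])
E
```

```text
clock: 15.85
position: [0.5312, -0.237, 0.1033]
tool_rot: [3.141, -0.001, 3.055]
force: [-0.6, -0.4, 0.0]
grip_width: 0.0581
clock: 16.1
position: [0.5317, -0.238, 0.1047]
tool_rot: [-3.142, 0.001, 3.045]
force: [-0.7, 0.2, -0.3]
grip_width: 0.0575
16.15 [ 0.53168514 -0.23818524  0.10471399] [-1.79986968e+02  4.34922322e-02  1.74480802e+02] [-0.63202663  0.40210995 -0.78232299]
```

View pics/w6.png

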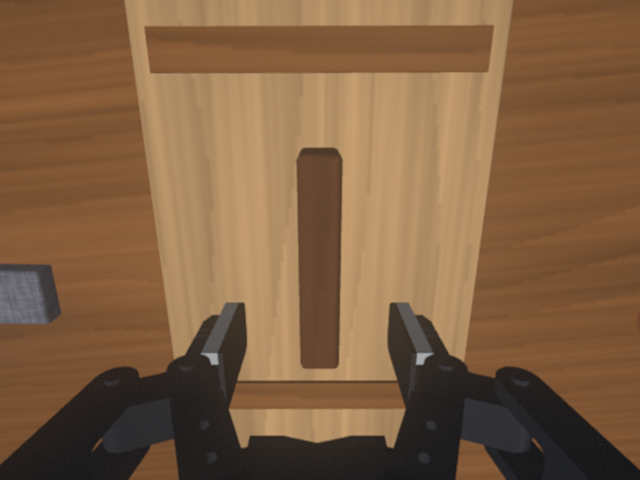

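The bar at (319,260) is centred between and square to the fingers. I'll descend and grip.

```bash
python3 -m handwheel '[[0,0,0.7,0,0,0],[0,0,0.9,0,0,0],[0,0,0.9,0,0,0],[0,0,0.46,0,0,0],[0,0,0,0,0,0]]' -0.35 20
python3 -m handwheel '[[0,0,0,0,0,0],[0,0,0,0,0,0],[0,0,0,0,0,0],[0,0,0,0,0,0],[0,0,0,0,0,0]]' 1 90
```

```text
clock: 16.77
position: [0.5309, -0.2382, 0.0293]
tool_rot: [3.141, -0.001, 3.048]
force: [0.5, 0.1, 0.5]
grip_width: 0.0574
clock: 17.4
position: [0.5318, -0.2386, 0.031]
tool_rot: [-3.141, 0.001, 3.048]
force: [-2.1, 1.3, 7.9]
grip_width: 0.0211
```

```bash
python3 -m handwheel '[[0,0,-0.3,0,0,0],[0,0,-0.6,0,0,0],[0,0,-0.9,0,0,0],[0,0,-1,0,0,0],[0,0,-1,0,0,0],[0,0,-1,0,0,0],[0,0,-1,0,0,0],[0,0,-1,0,0,0]]' 1 90
python3 -m handwheel '[[0,0,-0.4,0,0,0],[0,0,0,0,0,0]]'
python3 - <<'E'
from h import *
w=bot.grab_frame("wrist");cv2.imwrite("pics/w7.png",w["pixels"])
np.savez("w7.npz",**{k:w[k] for k in w})
o=bot.observe();print(o["clock"],o["position"],np.degrees(o["tool_rot"]),o["force"],o["moment"],o["grip_width"])
from scipy.spatial.transform import Rotation as Ro
T=Ro.from_euler("xyz",o["tool_rot"]).as_matrix()
print((T.T@(np.array([.534,.2882,o["position"][2]])-o["position"]))/.025)
E
```

```text
clock: 18.4
position: [0.531, -0.2384, 0.2018]
tool_rot: [-3.141, 0.0, 3.048]
force: [0.3, 0.2, -6.5]
grip_width: 0.0207
clock: 18.65
position: [0.5313, -0.2386, 0.2105]
tool_rot: [-3.141, 0.001, 3.048]
force: [0.3, -0.7, -6.1]
grip_width: 0.0206
18.7 [ 0.53098533 -0.23845021  0.20973192] [ 1.79998536e+02 -2.27382348e-02  1.74633446e+02] [ 0.02382974  0.64568553 -6.52434165] [ 0.00298385 -0.02776084  0.02043436] 0.020817293881973543
[1.85018493e+00 2.09849483e+01 1.27042123e-03]
```

View pics/w7.png

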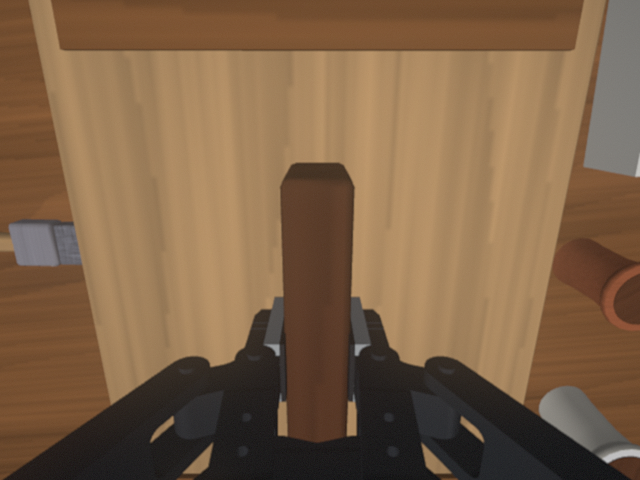

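The lid hangs level and the bar is firmly held at (318,290). I'll carry it over the crate.

```bash
python3 -m handwheel '[[0,0.4,0,0,0,0],[0.09,0.7,0,0,0,0],[0.09,1,0,0,0,0],[0.09,1,0,0,0,0],[0.09,1,0,0,0,0],[0.09,1,0,0,0,0],[0.09,1,0,0,0,0],[0.09,1,0,0,0,0]]' 1 90
python3 -m handwheel '[[0.09,1,0,0,0,0],[0.09,1,0,0,0,0],[0.09,1,0,0,0,0],[0.09,1,0,0,0,0],[0.09,1,0,0,0,0],[0.09,1,0,0,0,0],[0.09,1,0,0,0,0],[0.09,1,0,0,0,0]]'
python3 -m handwheel '[[0.09,1,0,0,0,0],[0.09,1,0,0,0,0],[0.09,1,0,0,0,0],[0.09,1,0,0,0,0],[0.09,1,0,0,0,-0.01],[0,0.6,0,0,0,-0.017],[0,0.2,0,0,0,-0.017],[0,0,0,0,0,0]]'
python3 - <<'E'
from h import *
o=bot.observe();print(o["clock"],o["position"],np.degrees(o["tool_rot"]),o["force"],o["moment"],o["grip_width"])
from scipy.spatial.transform import Rotation as Ro
T=Ro.from_euler("xyz",o["tool_rot"]).as_matrix()
print((T.T@(np.array([.534,.2882,o["position"][2]])-o["position"]))/.025)
f=bot.grab_frame("scene");cv2.imwrite("pics/s8.png",cv2.resize(f["pixels"][180:400,260:500],None,fx=2.6,fy=2.6,interpolation=cv2.INTER_CUBIC))
E
```

```text
clock: 19.7
position: [0.5317, -0.0581, 0.2098]
tool_rot: [3.141, -0.001, 3.049]
force: [-0.3, -0.8, -5.6]
grip_width: 0.0208
clock: 20.7
position: [0.532, 0.1425, 0.2098]
tool_rot: [3.142, -0.001, 3.049]
force: [1.2, -0.6, -6.0]
grip_width: 0.0207
clock: 21.7
position: [0.5329, 0.287, 0.2097]
tool_rot: [3.141, -0.001, -2.956]
force: [0.7, -0.3, -5.6]
grip_width: 0.021
21.7 [0.53291543 0.28701885 0.20973748] [ 1.79978347e+02 -3.91592705e-02 -1.69379023e+02] [ 0.66286562 -0.32723147 -5.60965778] [-0.03463438 -0.06027746 -0.08866227] 0.021037297165721395
[-5.13475290e-02  3.84406538e-02 -2.05665030e-05]
```

View pics/s8.png

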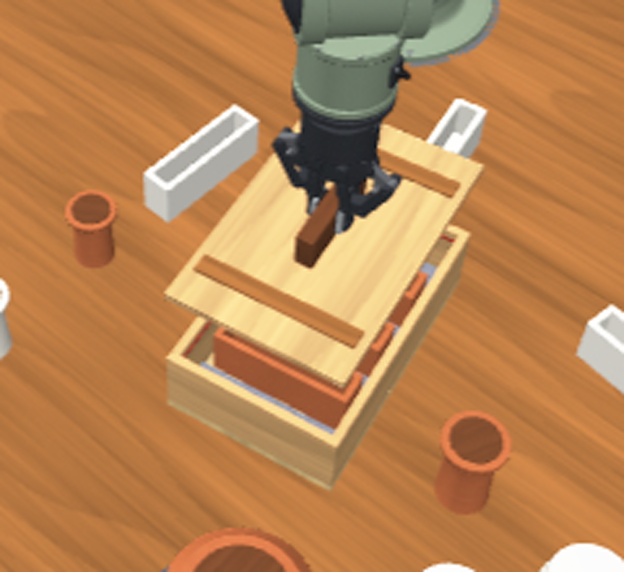

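The lid is over the crate, parallel to it and lined up. I'll make a small shift, lower to just above the mouth and check from both cameras.

```bash
python3 -m handwheel '[[-0.05,0.04,0.5,0,0,0],[0,0,0.9,0,0,0],[0,0,0.9,0,0,0],[0,0,0.7,0,0,0],[0,0,0.35,0,0,0],[0,0,0,0,0,0]]' 1 90
python3 - <<'E'
from h import *
o=bot.observe();print(o["clock"],o["position"],np.degrees(o["tool_rot"]),o["force"])
f=bot.grab_frame("scene");a=cv2.resize(f["pixels"][230:370,310:450],None,fx=4,fy=4,interpolation=cv2.INTER_CUBIC)
cv2.imwrite("pics/s9.png",a)
f=bot.grab_frame("side");a=cv2.resize(f["pixels"][155:255,210:340],None,fx=5,fy=5,interpolation=cv2.INTER_CUBIC)
cv2.imwrite("pics/d9.png",a)
E
```

```text
clock: 22.5
position: [0.5345, 0.2872, 0.1259]
tool_rot: [-3.141, -0.001, -2.959]
force: [-0.2, 0.5, -5.6]
grip_width: 0.0207
22.5 [0.53450357 0.28715606 0.12591452] [-1.79991489e+02 -3.57587550e-02 -1.69538837e+02] [-0.16548034  0.52371796 -5.5600471 ]
```

View pics/s9.png

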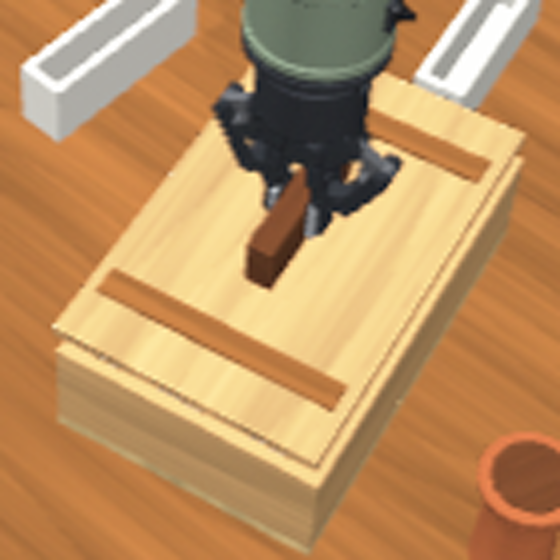

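View pics/d9.png

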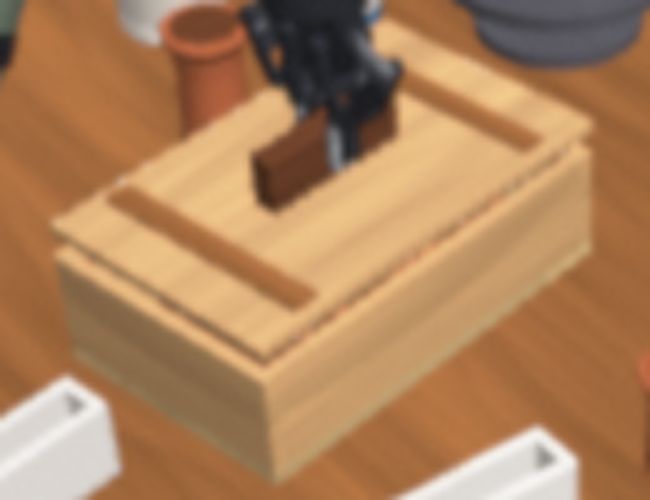

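Both views show the lid parallel and centred over the walls with a small gap. I'll lower it in small steps and watch the force.

```bash
python3 -m handwheel '[[0,0.03,0.15,0,0,0],[0,0,0.15,0,0,0],[0,0,0,0,0,0]]' 1 90
python3 -m handwheel '[[0,0,0.1,0,0,0],[0,0,0,0,0,0]]'
python3 -m handwheel '[[0,0,0.1,0,0,0],[0,0,0,0,0,0]]'
```

```text
clock: 22.98
position: [0.5343, 0.2878, 0.1185]
tool_rot: [-3.141, -0.0, -2.959]
force: [-0.0, -0.1, -6.1]
grip_width: 0.0209
clock: 23.22
position: [0.5344, 0.2879, 0.1161]
tool_rot: [-3.142, -0.0, -2.959]
force: [-0.2, 0.6, -5.1]
grip_width: 0.021
clock: 23.48
position: [0.5344, 0.2879, 0.1136]
tool_rot: [-3.141, -0.0, -2.959]
force: [0.7, 0.2, -5.8]
grip_width: 0.0209
```

```bash
python3 -m handwheel '[[0,0,0.1,0,0,0],[0,0,0,0,0,0]]' 1 90
python3 -m handwheel '[[0,0,0.06,0,0,0],[0,0,0,0,0,0]]'
python3 -m handwheel '[[0,0,0.04,0,0,0],[0,0,0,0,0,0]]'
```

```text
clock: 23.72
position: [0.5344, 0.2879, 0.1111]
tool_rot: [-3.142, -0.0, -2.959]
force: [0.0, -0.1, -6.3]
grip_width: 0.0207
clock: 23.98
position: [0.5344, 0.2879, 0.1097]
tool_rot: [-3.142, -0.0, -2.959]
force: [-0.1, 0.6, -6.4]
grip_width: 0.0208
clock: 24.22
position: [0.5345, 0.288, 0.109]
tool_rot: [3.142, 0.0, -2.959]
force: [-1.5, -1.4, 0.4]
grip_width: 0.0206
```

Contact at the expected seated height. I'll press slightly and look.

```bash
python3 -m handwheel '[[0,0,0.03,0,0,0],[0,0,0,0,0,0]]' 1 90
python3 - <<'E'
from h import *
f=bot.grab_frame("scene");a=cv2.resize(f["pixels"][230:370,310:450],None,fx=4,fy=4,interpolation=cv2.INTER_CUBIC)
b=bot.grab_frame("side");b=cv2.resize(b["pixels"][155:255,210:340],None,fx=5,fy=5,interpolation=cv2.INTER_CUBIC)
cv2.imwrite("pics/s10.png",a);cv2.imwrite("pics/d10.png",b)
E
```

```text
clock: 24.48
position: [0.5346, 0.288, 0.109]
tool_rot: [-3.141, 0.001, -2.959]
force: [-6.7, -5.3, 13.5]
grip_width: 0.0208
```

View pics/s10.png

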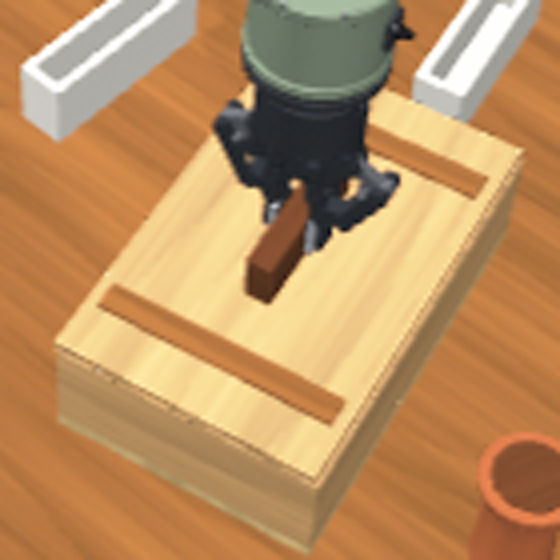

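View pics/d10.png

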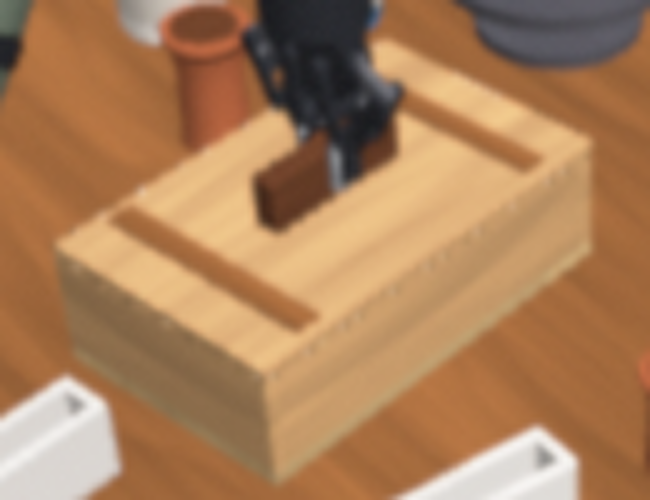

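The lid sits with no gap and its edges are flush with the crate. I'll ease off, open slowly and withdraw straight up.

```bash
python3 -m handwheel '[[0,0,-0.03,0,0,0],[0,0,0,0,0,0]]' 1 30
python3 -m handwheel '[[0,0,0,0,0,0],[0,0,0,0,0,0],[0,0,0,0,0,0],[0,0,0,0,0,0]]' 0 20
python3 -m handwheel '[[0,0,-0.3,0,0,0],[0,0,-0.8,0,0,0],[0,0,-1,0,0,0],[0,0,-1,0,0,0],[0,0,-1,0,0,0],[0,0,-1,0,0,0],[0,0,-1,0,0,0],[0,0,-1,0,0,0]]'
python3 -m handwheel '[[0,0,0,0,0,0],[0,0,0,0,0,0],[0,0,0,0,0,0]]'
python3 - <<'E'
from h import *
w=bot.grab_frame("wrist");cv2.imwrite("pics/w11.png",w["pixels"]);np.savez("w11.npz",**w)
f=bot.grab_frame("scene");cv2.imwrite("pics/s11.png",f["pixels"])
b=bot.grab_frame("side");cv2.imwrite("pics/d11.png",b["pixels"])
print(bot.observe()["clock"],bot.observe()["force"])
E
```

```text
clock: 24.82
position: [0.5346, 0.288, 0.109]
tool_rot: [3.142, 0.0, -2.959]
force: [-3.0, -1.8, 4.1]
grip_width: 0.0206
clock: 25.32
position: [0.5345, 0.288, 0.1088]
tool_rot: [3.142, 0.0, -2.959]
force: [0.1, 0.3, -0.1]
grip_width: 0.0429
clock: 26.32
position: [0.5343, 0.288, 0.2888]
tool_rot: [3.141, 0.001, -2.959]
force: [-0.1, -0.5, -0.0]
grip_width: 0.0426
clock: 26.7
position: [0.5342, 0.2877, 0.286]
tool_rot: [-3.141, -0.001, -2.959]
force: [0.3, -0.1, 0.7]
grip_width: 0.043
26.85 [-0.92699994 -0.31230709  0.39021186]
```

View pics/w11.png

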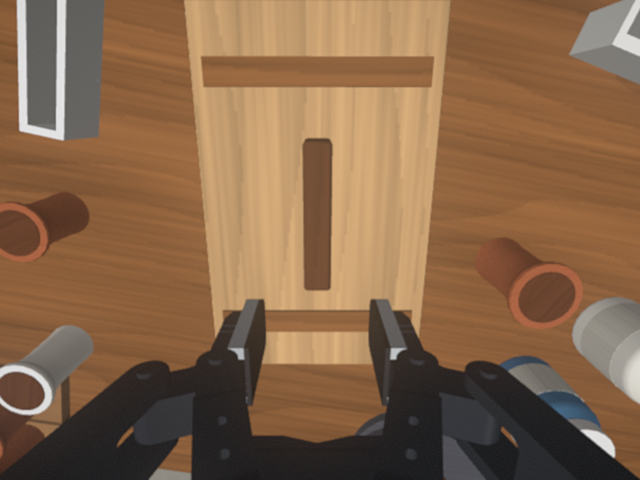

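View pics/s11.png

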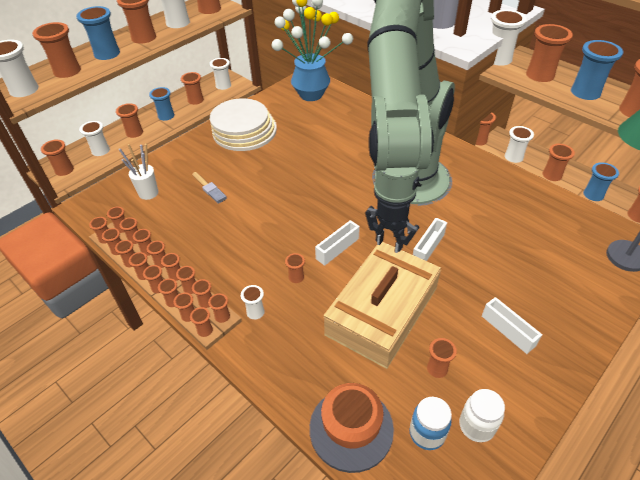

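View pics/d11.png

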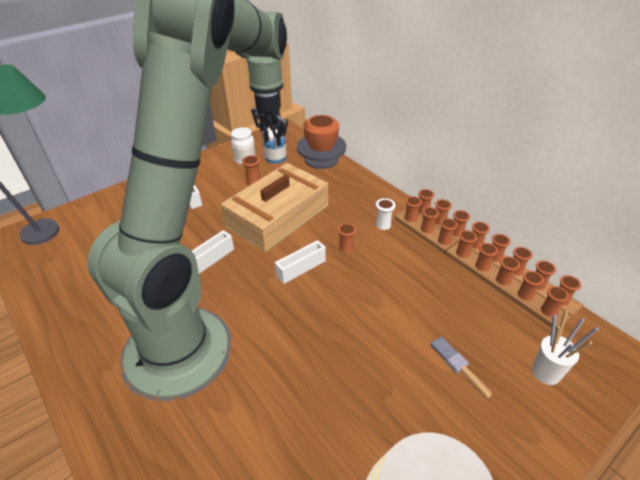

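The lid is seated flush, and the cups at (295,267), (252,302) and (441,357) and the brush at (211,187) are where they were. The gripper is clear, so I'm handing in.

```bash
python3 -c "
from workcell import bot
bot.job_done(); print(bot.observe()['clock'])"
```

```text
the job is handed in; nothing more can be done
the job is handed in; nothing more can be done
```

The job is done and handed in at about 27 s on the robot's clock. The crosswise planter now stands open side up in the empty middle bay, and the lid is on the crate.

- **Planter:** I lowered it in small steps until it touched, with at most about 27 N of contact force before I eased off and let go. The wrist view afterwards put it about 3 mm off the bay centre, within the bay's play, and about 0.4° off the crate's axis. The other two planters measured at the centres of their bays.
- **Lid:** It touched down at a tool height of 0.109 m, the expected seated height. The scene and side views showed no gap and flush edges, both before release and after I withdrew.
- **Surroundings:** The cups, the brush and the white look-alikes appeared unmoved in the last pictures, and the gripper was touching nothing.

No check failed. I could not see the cork strip under the planter once it was set down, so I rely on the contact height for that: 0.0369 m against about 0.0365 m expected on the cork.

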